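# Inspect a glaze test tile under a hand loupe

## Task

Lay the glaze test tile flat in its seat between the four corner lugs of the wooden inspection stand (set it down, do not drop it) and let it go. Then pick up the hand loupe by its handle and hold it still over the tile, the lens level, centred over the tile and at the height of the brass collar on the stand's post, touching nothing with it. Finish while still holding the loupe there; leave the collar as it is set and do not disturb the pot lid by the vice, the brush or the stamps.

Things in the scene. Friction and masses are not known exactly. Their poses are not given: they have to be found in the camera images.
- stand: Wooden inspection stand, fixed: a board 8 mm thick, x -48 to +118, y -42 to +42 mm in its frame. Origin: at table height under the centre of the tile's seat; x runs along the seat's long side to the post, z up. A steel post 8 mm thick, its top 146 mm above the table, stands at x = +97 mm, y = 0.
- seat (a point): Centre of the tile's seat, on the board's upper face (8 mm above the table). Axes as the stand's. The seat is an opening of 72 x 42 mm (x, y) between four L-shaped corner lugs 4 mm high with legs 15 mm long; the middle 50 mm of each long side is open for fingers.
- focus_mark (a point): Centre of the brass collar (22 mm across, 8 mm high, with a 12 mm pointer towards the seat and a thumb screw) on the stand's post: marks the focal height, somewhere 80 to 115 mm above the board. The collar can slide up or down the post stiffly (about 6 N); where it is set differs from time to time.
- tile_center (a point): Centre of the loose glaze test tile, the only tile on the table: a flat ceramic tile 62 x 32 x 7 mm, half of it glazed, 30 g, lying flat. Its x axis runs along the 62 mm side, z is up. Either way round in the seat is fine.
- test_tile: The same tile; origin at the centre of its underside.
- loupe: Hand loupe, 175 mm long, 70 g, lying flat: a dark round frame 60 mm across, 12 mm high, with a clear lens, and a straight wooden handle 100 x 14 x 14 mm on an 8 mm steel neck. Origin: under the middle of the handle, at table height. x runs from the handle to the lens, z is up, square to the lens. The lens centre is 95 mm along x and 6 mm up.
- loupe_grip (a point): Middle of the loupe's handle, 7 mm above its underside: the place to grip. Axes as the loupe's.
- lens (a point): Centre of the loupe's lens. Axes as the loupe's: z is square to the lens.
- pot_lid: Bystander: small white pot lid with a ball knob, 70 mm across, 41 mm high, lying loose near the table's front left corner, beside the vice. Origin: centre of its underside.
- brush: Bystander: loose brush with a wooden handle, 183 x 20 x 12 mm, lying along the table's near edge. Origin: its middle, at table height.
- stamp: Bystander: the nearer of two maker stamps, loose, an upright waisted wooden peg 21 mm across and 56 mm high, left of the stand. Origin: centre of its underside.
- clay_press: Fixed green lever press, an obstacle behind the work, right of the stand: foot plate x -85 to +124, y -75 to +75 mm, 14 mm high in its frame; above it a barrel 75 mm thick (x -58 to +16 mm, y -37 to +37 mm, 89 to 287 mm up) and a tall column. Keep the hand clear of it when carrying the loupe across. Origin: on the table.

How it is judged:
By the outcome, as a careful person would: the job done as asked, in the order asked, and still so for the second after the job is handed in, while the arm keeps its last pose, push and grip.
It also fails if it takes over 45 s, if anything falls off the work surface, if the arm or the gripper's body presses on something with over 40 N, if the wrist force passes 120 N, or if a joint passes its speed limit or range.

## Robot

A 6-joint arm with a two-finger parallel gripper is mounted at the origin on a cart in front of the work surface, level with it; the furniture and walls round the work are solid. World frame = base frame: x ahead of the robot, y to its left, z up, the work surface at z = 0. Lengths are in m, angles in rad, forces in N, time in s.
With the tool pointing down it reaches from about 0.35 to 0.875 m from the base axis. Payload 4.2 kg.
Tool frame: the origin (TCP) lies midway between the tips of the shut fingers; the grasp point (between the pads) lies 19 mm behind it (r.hold_point_z is the distance from the TCP to the grasp point, in m); z points along the fingers, y is the line along which they close (so a half turn about z gives the same grasp; the last joint's range is limited). The gripper opens to 85 mm and grips with 20 to 120 N. Pads are 22 mm wide; open, the fingers measure 114 mm over their backs; the gripper's body (76 mm by 85 mm) begins 54 mm behind the grasp point. The pads swing forward as they close: fully open they stand 13 mm farther back than shut.
Start: joints at [1.579, 0.385, 0.008, 0, -1.194, -0.259], TCP at [0.155, 0.605, 0.231] pointing down, gripper open.
Joint ranges: [-3.14, 3.14], [-1.21, 2.06], [-1.07, 1.41], [-3.16, 2.05], [-2.99, -0.16], [-3.1, 3.1]. Speed limits (rad/s): [2.79, 2.79, 3.14, 3.14, 3.14, 3.14].

## Interface

Orientations are given as a unit quaternion [w, x, y, z].
In Python, from cell import telemetry, viewer, r gives the robot as it stands.
- The arm moves only by the tool carry_out, never from a script. Its argument "commands" is a list of rows, each a list of 6 numbers: the shift along the tool's x, y, z in m, then the turn, a rotation vector about the tool's x, y, z in rad. In form: [[x, y, z, ax, ay, az], ...]. A call has 1 to 5 rows; each row is the pose to reach, as a shift and turn from the pose commanded when the call began, along the tool's axes at that moment; what a row does not reach only later rows make up. A row lasts 1/8 s, in which the tool goes at most 62.5 mm and 10.7 degrees, less where a joint would pass 70% of its speed; a pose out of reach is approached as far as the arm can. A call with a gripper value outside its range is refused whole. "gripper" is the opening, from 0 (shut) to 1 (fully open), set as the call begins (left out, the last holds). The fingers move at their own pace and stop on an object; "grip_force" is the grip in N (left out, the last holds). Time passes only in rows, so rows that repeat a pose let the fingers close. It gives the time, the measured TCP pose, the force, the opening and the grip force at its end, in the units of the state.
- telemetry.read_state(): the state, without advancing time (a new reading comes with each control period).
- viewer.get_image(name): name is "side" or "top"; returns the picture (384x512x3 uint8, red, green, blue); there is no depth.
- viewer.camera_params(name): a dict with "intrinsics" (3x3 intrinsics, pixels), "R" (3x3) and "t" (3): a world point X has camera coordinates R X + t. Camera axes: x right, y down, z forward; pixel columns grow to the right and rows downward; lengths in m; the calibration is good to about 2 mm. A picture is of the moment at which its call begins. camera_params takes no time and is no camera call.
- r.hand_in(): hands the job in; it is judged then, once.
The state is a dict: "time_s": time; "joint_pos": joint angles; "joint_velocities": joint speeds; "joint_efforts": joint torques, N m; "tool_pos": TCP position; "orientation": TCP orientation; "ft_force": force on the tool from outside, world axes, zero at the start; "wrist_torque": the same for the moment, N m; "gripper_width": finger opening in m; "grip_force": force on a finger pad.
Only numpy, scipy, OpenCV 4.12 (cv2) and the standard library are available. Lean on these libraries where they do the work, as an engineer would, in place of code of your own. Each camera call takes 0.05 s, during which the arm holds its last target. There are 200 camera calls.

## Working session

There is one attempt and no reset: what is moved stays moved. The work goes in short steps, Python scripts to look and compute and a tool call to move; the robot and the scene stay as the last step left them, time stands still between calls to the robot, and variables do not carry over. Pictures are saved under pics/ and viewed, at most 10 in all, crops included, and the job is handed in when it is done.

Besides the shell and the picture viewer there is one more tool, called after "Call:" as name([rows], argument=value, ...), one row to a line, values as JSON. carry_out: Moves the arm, as the interface text tells. Its arguments: {"type":"object","properties":{"commands":{"type":"array"},"gripper":{"type":"number"},"grip_force":{"type":"number"}},"required":["commands"]}

```bash
mkdir -p pics; ls
python3 - <<'E'
from cell import telemetry, viewer, r
import cv2,numpy as np
for n in ("side","top"):
    im=viewer.get_image(n); cv2.imwrite(f"pics/{n}0.png",im[:,:,::-1])
    p=viewer.camera_params(n); print(n,p["intrinsics"],-p["R"].T@p["t"],p["R"])
print(telemetry.read_state(),r.hold_point_z)
E
```

```text
pics
side [[387.96756265   0.         260.1501872 ]
 [  0.         387.96756265 195.24393153]
 [  0.           0.           1.        ]] [0.54952647 0.8947399  0.45560918] [[-0.99968272  0.02476797  0.0045827 ]
 [ 0.00491845  0.37038189 -0.92886655]
 [-0.02470349 -0.9285493  -0.3703862 ]]
top [[390.4848098    0.         253.54446232]
 [  0.         390.4848098  196.53714191]
 [  0.           0.           1.        ]] [0.37068187 0.01141273 1.01284081] [[-5.37855322e-03 -9.99985430e-01  4.59794396e-04]
 [-9.84900281e-01  5.21784996e-03 -1.73043954e-01]
 [ 1.73039034e-01 -1.38357775e-03 -9.84913995e-01]]
{'time_s': 0.1, 'joint_pos': array([ 1.57862709e+00,  3.85460089e-01,  6.76529611e-03, -4.33013993e-04,
       -1.19398741e+00, -2.58569427e-01]), 'joint_velocities': array([ 0.0004998 , -0.00211533,  0.00281569,  0.0018622 , -0.00062613,
       -0.00077308]), 'joint_efforts': array([ 2.80107051e-04, -3.93322599e+01,  1.88926238e+01,  4.19791952e+00,
       -2.65760071e-03,  7.37172542e-06]), 'tool_pos': array([0.15494767, 0.60495372, 0.23034417]), 'orientation': array([ 9.61310512e-04,  9.92141104e-01, -1.25120346e-01, -7.42316216e-05]), 'ft_force': array([-0.05444772, -0.07937923, -0.83244149]), 'wrist_torque': array([-0.00191868, -0.02943114,  0.02534304]), 'grip_force': 0.0, 'gripper_width': 0.08495971717588634} 0.0187
```

View pics/side0.png

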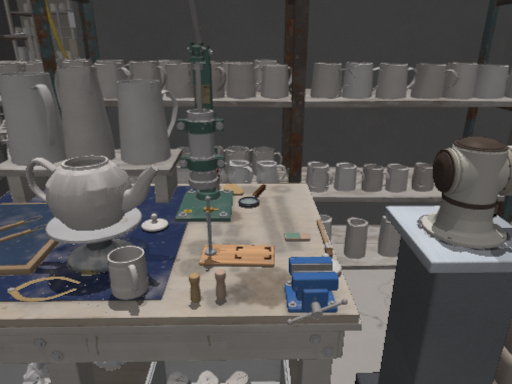

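View pics/top0.png

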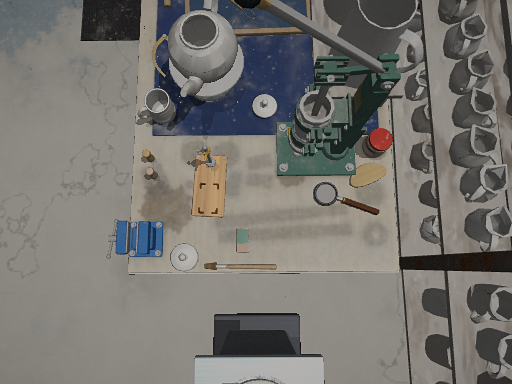

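Side: press at (205,190), stand board (238,254) with post at (209,225), tile (297,237), loupe (250,202). Top: stand (210,187), tile (242,240), loupe lens (325,194) with its handle running to (378,211), and stamps (150,160). Next come zoomed crops.

```bash
cat > h.py <<'E'
import numpy as np,cv2
from cell import telemetry, viewer, r
from scipy.spatial.transform import Rotation as Rn
def P(n): return viewer.camera_params(n)
def ray(n,uv):
    p=P(n); d=p["R"].T@np.linalg.solve(p["intrinsics"],[uv[0],uv[1],1.]); return -p["R"].T@p["t"],d
def plane(n,uv,z):
    c,d=ray(n,uv); return c+d*(z-c[2])/d[2]
def proj(n,X):
    p=P(n); x=p["intrinsics"]@(p["R"]@np.asarray(X,float)+p["t"]); return x[:2]/x[2]
def tri(ua,ub):
    (a,d),(b,e)=ray("top",ua),ray("side",ub)
    s=np.linalg.lstsq(np.c_[d,-e],b-a,rcond=None)[0]; p,q=a+s[0]*d,b+s[1]*e
    return (p+q)/2,np.linalg.norm(p-q)
def tool():
    s=telemetry.read_state(); w,x,y,z=s["orientation"]; return s["tool_pos"],Rn.from_quat([x,y,z,w]),s
E
python3 - <<'E'
import cv2,numpy as np
t=cv2.imread("pics/top0.png"); s=cv2.imread("pics/side0.png")
a=cv2.resize(t[140:260,180:280],None,fx=4,fy=4,interpolation=2)   # stand+tile
b=cv2.resize(t[175:220,305:385],None,fx=4,fy=4,interpolation=2)
c=cv2.resize(s[180:280,190:320],None,fx=4,fy=4,interpolation=2)
o=np.zeros((590,800,3),np.uint8); o[:480,:400]=a; o[:180,400:720]=b; o[185:585,400:800]=c[:,:400]
cv2.imwrite("pics/z0.png",o)
E
```

```text
(no output)
```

View pics/z0.png

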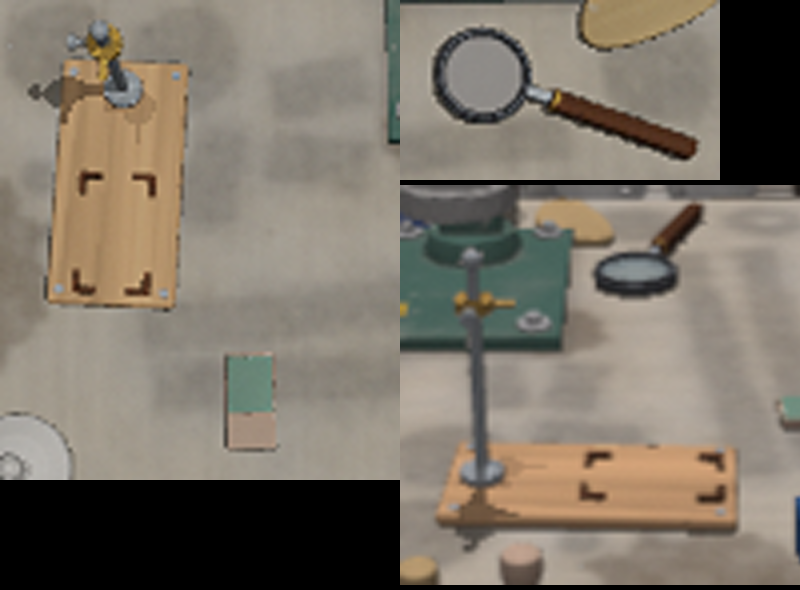

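The crop shows the board at top px x 192–227, y 155–217, with its post end up and dark lugs around (208,197). The tile is at (242,240), its green half pointing away. The collar sits at side (208,209) and top (206,150). The loupe lens is at (325,194), with the handle running right and down. Next I measure these by masks.

```bash
cat > m.py <<'E'
from h import *
t=cv2.imread("pics/top0.png"); s=cv2.imread("pics/side0.png")
def big(m):
    c=max(cv2.findContours(m.astype(np.uint8),0,2)[0],key=cv2.contourArea); return c
def roi(im,x0,y0,x1,y1):
    m=np.zeros(im.shape[:2],bool); m[y0:y1,x0:x1]=1; return m
def ont(c,z,n="top"): # rect in world plane, mm
    w=np.array([plane(n,q,z)[:2] for q in c.reshape(-1,2)],np.float32)*1000
    return cv2.minAreaRect(w)
hsv=cv2.cvtColor(t,40).astype(int); H,S,V=hsv[...,0],hsv[...,1],hsv[...,2]
hs=cv2.cvtColor(s,40).astype(int)
# board
m=roi(t,185,150,232,222)&(S>75)&(V>110); m=cv2.morphologyEx(m.astype(np.uint8),3,np.ones((5,5)))
print("board top",ont(big(m),.008))
# lugs
for n,im,R,z in(("top",t,(197,180,222,216),.012),("side",s,(232,240,272,264),.012)):
    hh=cv2.cvtColor(im,40); m=roi(im,*R)&(hh[...,2]<110)
    ys,xs=np.nonzero(m); print("lugs",n,len(xs)); c=np.stack([xs,ys],1)
    print(ont(c,z,n))
# tile
m=roi(t,228,222,255,258)&((S>50)|(((t[...,2].astype(int)-t[...,0])>25)))
print("tile",cv2.boundingRect(big(m)),ont(big(m),.007))
g=roi(s,280,228,314,246)&(hs[...,1]>60); print("tile side",cv2.boundingRect(big(g)),ont(big(g),.007,"side"))
# loupe
dk=roi(t,305,176,345,212)&(V<95); c=big(dk); (u,v),rad=cv2.minEnclosingCircle(c)
e=cv2.fitEllipse(c); print("lens px",u,v,rad,e[0],plane("top",(u,v),.008)*1000)
hd=roi(t,342,190,385,220)&(S>100)&(H<20)&(V<140); print("handle",ont(big(hd),.009))
dk=roi(s,236,190,262,212)&(hs[...,2]<80); c=big(dk); print("lens side",cv2.boundingRect(c),cv2.fitEllipse(c)[0],plane("side",cv2.fitEllipse(c)[0],.006)*1000)
# collar
for n,hh,R in(("top",hsv,(195,140,215,170)),("side",hs,(198,200,225,216))):
    m=roi(t,*R)&(hh[...,1]>120)&(hh[...,0]>14)&(hh[...,0]<35); c=big(m); ys,xs=np.nonzero(m)
    print("collar",n,cv2.boundingRect(c),xs.mean(),ys.mean())
    print("\n".join("".join("#" if q else "." for q in row) for row in m[R[1]:R[3],R[0]:R[2]]))
E
python3 m.py
```

```text
board top ((585.4727783203125, 125.91946411132812), (82.8311767578125, 176.7250518798828), 87.21006774902344)
lugs top 67
((543.12744140625, 128.356689453125), (49.50486373901367, 79.3633804321289), 88.15066528320312)
lugs side 51
((545.3384399414062, 130.84759521484375), (53.10344696044922, 77.87957763671875), 87.22982025146484)
tile (236, 228, 13, 24) ((435.7841491699219, 40.264686584472656), (30.876476287841797, 58.84932327270508), 89.83261108398438)
tile side (286, 233, 23, 7) ((435.7478332519531, 43.10097885131836), (31.72511863708496, 55.56478500366211), 89.07093811035156)
lens px 329.405029296875 194.66201782226562 16.808879852294922 (326.6966247558594, 194.1942901611328) [ 551.14963372 -188.41153388    8.        ]
handle ((521.0223999023438, -267.44927978515625), (97.271484375, 14.877470016479492), 69.34954833984375)
lens side (239, 190, 23, 18) (249.6691436767578, 199.89096069335938) [ 552.30930404 -194.7554597     6.        ]
collar top (202, 146, 9, 14) 205.5438596491228 153.49122807017545
....................
....................
....................
....................

[... 338 characters left out ...]
..................
..........#.........
..........#.........
..........#.........
....#...............
....................
....................
....................
....................
....................
collar side (204, 207, 14, 5) 209.4375 209.0
...........................
...........................
...........................
...........................
...........................
...........................
...........................
.......#....##.............
......###...###............
......##############.......
......##...####............
...........###.............
...........................
...........................
...........................
...........................
```

```bash
cat >> h.py <<'E'
def go(x,y,z,yaw):
    "print tool-frame shift/turn from here to TCP (m) with tool down and tool x at yaw (deg)"
    p,R,s=tool(); a=np.radians(yaw); c,d=np.cos(a),np.sin(a)
    G=Rn.from_matrix(np.array([[c,d,0],[d,-c,0],[0,0,-1.]]))
    print("row",np.round(R.inv().apply(np.array([x,y,z])-p),4),np.round((R.inv()*G).as_rotvec(),4))
    print("at",np.round(p,4),"yaw",np.round(np.degrees(np.arctan2(*R.as_matrix()[[1,0],0])),2),"t",s["time_s"],"F",np.round(s["ft_force"],2),"w",round(s["gripper_width"],4),"grip",s["grip_force"],"q",np.round(s["joint_pos"],2))
E
python3 - <<'E'
from h import *
go(.436,.042,.12,-.5)
for z in (.1,.105,.11,.115,.12): print(z,proj("side",[.641,.125,z]),proj("top",[.641,.125,z]))
print(proj("side",[.641-.019,.125,.11]))
# press foot corners
for uv in ((277,122),(277,174),(355,175)): print(plane("top",uv,.014)[:2])
E
```

```text
row [0.412  0.4753 0.1113] [ 1.900e-03  1.000e-04 -2.422e-01]
at [0.1549 0.605  0.2303] yaw -14.38 t 0.1 F [-0.05 -0.08 -0.83] w 0.085 grip 0.0 q [ 1.58  0.39  0.01 -0.   -1.19 -0.26]
0.1 [208.61429743 216.23056085] [205.870094  152.0740274]
0.105 [208.51154682 214.13760626] [205.6214895  151.48214978]
0.11 [208.4083434  212.03542847] [205.3702686 150.884043 ]
0.115 [208.30468419 209.92396637] [205.11638975 150.27960821]
0.12 [208.20056616 207.80315833] [204.85981057 149.66874445]
[217.19988059 211.98294426]
[ 0.74920493 -0.0541162 ]
[ 0.60587973 -0.05185537]
[ 0.60211138 -0.25639943]
```

Call:
carry_out([
  [0.06, 0.06, 0.01, 0, 0, -0.1],
  [0.12, 0.12, 0.02, 0, 0, -0.2],
  [0.18, 0.18, 0.03, 0, 0, -0.242],
  [0.24, 0.24, 0.04, 0, 0, -0.242],
  [0.29, 0.3, 0.05, 0, 0, -0.242],
], gripper=0.5)

```text
time_s: 0.72
tool_pos: [0.3115, 0.3352, 0.1941]
orientation: [0.0, 1.0, -0.004, -0.0]
ft_force: [1.4, -0.1, 0.2]
gripper_width: 0.0426
grip_force: 0.0
```

```bash
python3 -c "
from h import *
go(.436,.042,.1,-.5)"
```

```text
row [0.127  0.2921 0.0941] [0.0001 0.0001 0.0004]
at [0.3115 0.3352 0.1941] yaw -0.48 t 0.725 F [ 1.37 -0.15  0.21] w 0.0426 grip 0.0 q [ 1.18  0.13 -0.44  0.   -1.    0.38]
```

Call:
carry_out([
  [0.03, 0.06, 0.0, 0, 0, 0],
  [0.06, 0.12, 0.0, 0, 0, 0],
  [0.08, 0.18, 0.0, 0, 0, 0],
  [0.1, 0.22, 0.0, 0, 0, 0],
  [0.1, 0.22, 0.0, 0, 0, 0],
])

```text
time_s: 1.35
tool_pos: [0.4093, 0.1131, 0.1941]
orientation: [0.0, 1.0, -0.008, -0.0]
ft_force: [-0.8, 0.5, 0.1]
gripper_width: 0.0427
grip_force: 0.0
```

```bash
python3 -c "
from h import *
go(.436,.042,.05,-.5)"
```

```text
row [0.0279 0.0706 0.1441] [ 0.0006  0.0009 -0.0066]
at [0.4093 0.1131 0.1941] yaw -0.88 t 1.35 F [-0.81  0.5   0.13] w 0.0427 grip 0.0 q [ 0.66  0.07 -0.51 -0.   -0.99  0.9 ]
```

Call:
carry_out([
  [0.013, 0.035, 0.03, 0, 0, 0],
  [0.027, 0.07, 0.07, 0, 0, 0],
  [0.0275, 0.0705, 0.12, 0, 0, 0],
  [0.0275, 0.0705, 0.144, 0, 0, 0],
  [0.0275, 0.0705, 0.144, 0, 0, 0],
])

```text
time_s: 1.98
tool_pos: [0.4345, 0.0454, 0.0488]
orientation: [0.001, 1.0, -0.004, -0.002]
ft_force: [0.5, 0.4, 0.6]
gripper_width: 0.0428
grip_force: 0.0
```

```bash
python3 -c "
from h import *
go(.436,.042,.002,-.5)
t=viewer.get_image('top')[:,:,::-1];s=viewer.get_image('side')[:,:,::-1]
o=np.hstack([cv2.resize(t[200:280,200:280],None,fx=5,fy=5,interpolation=2),cv2.resize(s[190:270,260:340],None,fx=5,fy=5,interpolation=2)])
cv2.imwrite('pics/a.png',o)"
```

```text
row [0.0018 0.0033 0.0468] [0.0023 0.0047 0.0006]
at [0.4345 0.0454 0.0488] yaw -0.46 t 1.975 F [0.51 0.35 0.62] w 0.0428 grip 0.0 q [ 0.48  0.31 -0.67 -0.   -0.59  1.08]
```

View pics/a.png

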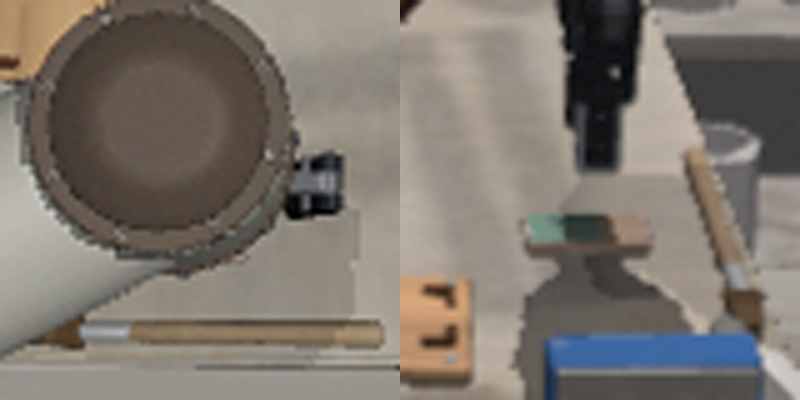

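The tile is clearly below the fingers in the side view: the finger centre is at about u 299.4 and the tile at about u 297.4. I check whether that fits the calibration.

```bash
python3 -c "
from h import *
p,R,s=tool(); print(p)
print(proj('side',[p[0],p[1]+.025,p[2]+.012]), proj('side',[.436,.042,.0035]),plane('side',(297.2,236.5),.0035))
go(.436,.042,.008,-.5)"
```

```text
[0.43644045 0.04632794 0.05100294]
[298.76753166 220.38297737] [296.56401575 237.00235428] [0.43412007 0.03937481 0.0035    ]
row [-0.0004  0.0043  0.043 ] [-0.0002 -0.0009  0.0014]
at [0.4364 0.0463 0.051 ] yaw -0.42 t 2.075 F [0.33 1.4  0.46] w 0.0426 grip 0.0 q [ 0.48  0.31 -0.67  0.   -0.59  1.08]
```

Call:
carry_out([
  [0, 0.004, 0.02, 0, 0, 0.001],
  [-0.001, 0.0045, 0.035, 0, 0, 0.001],
  [-0.001, 0.0045, 0.041, 0, 0, 0.001],
  [-0.001, 0.0045, 0.043, 0, 0, 0.001],
  [-0.001, 0.0045, 0.043, 0, 0, 0.001],
])

```text
time_s: 2.7
tool_pos: [0.4354, 0.0414, 0.0081]
orientation: [-0.0, 1.0, -0.005, 0.001]
ft_force: [-0.4, 0.8, -0.2]
gripper_width: 0.043
grip_force: 0.0
```

Call:
carry_out([
  [0, 0, 0.002, 0, 0, 0],
  [0, 0, 0.004, 0, 0, 0],
  [0, 0, 0.006, 0, 0, 0],
  [0, 0, 0.006, 0, 0, 0],
])

```text
time_s: 3.2
tool_pos: [0.4347, 0.0409, 0.0012]
orientation: [0.0, 1.0, -0.005, -0.0]
ft_force: [-0.3, 0.8, 0.6]
gripper_width: 0.043
grip_force: 0.0
```

Call:
carry_out([
  [0, 0, 0.001, 0, 0, 0],
  [0, 0, 0.002, 0, 0, 0],
  [0, 0, 0.002, 0, 0, 0],
])

```text
time_s: 3.58
tool_pos: [0.4348, 0.041, -0.0006]
orientation: [0.0, 1.0, -0.005, -0.0]
ft_force: [0.4, -0.5, -0.4]
gripper_width: 0.0427
grip_force: 0.0
```

Call:
carry_out([
  [0, 0, 0.001, 0, 0, 0],
  [0, 0, 0.001, 0, 0, 0],
])

```text
time_s: 3.82
tool_pos: [0.4348, 0.041, -0.0016]
orientation: [0.0, 1.0, -0.005, -0.0]
ft_force: [-0.2, 0.4, -0.7]
gripper_width: 0.0431
grip_force: 0.0
```

Call:
carry_out([
  [0, 0, 0, 0, 0, 0],
  [0, 0, 0, 0, 0, 0],
  [0, 0, 0, 0, 0, 0],
  [0, 0, 0, 0, 0, 0],
  [0, 0, 0, 0, 0, 0],
], gripper=0.2, grip_force=30)

```text
time_s: 4.45
tool_pos: [0.4357, 0.0413, -0.0004]
orientation: [-0.0, 1.0, -0.004, 0.001]
ft_force: [-1.0, -1.0, 9.7]
gripper_width: 0.0309
grip_force: 32.1
```

Call:
carry_out([
  [0, 0, -0.01, 0, 0, 0],
  [0, 0, -0.03, 0, 0, 0],
  [0, 0, -0.055, 0, 0, 0],
  [0, 0, -0.06, 0, 0, 0],
  [0, 0, -0.06, 0, 0, 0],
])

```text
time_s: 5.08
tool_pos: [0.4346, 0.041, 0.0585]
orientation: [-0.0, 1.0, -0.005, 0.0]
ft_force: [0.8, -0.3, -1.0]
gripper_width: 0.0311
grip_force: 30.2
```

```bash
python3 -c "
from h import *
go(.544,.1295,.06,-2.9)
s=viewer.get_image('side')[:,:,::-1]
cv2.imwrite('pics/b.png',cv2.resize(s[180:280,190:340],None,fx=5,fy=5,interpolation=2))"
```

```text
row [ 0.1085 -0.0896 -0.0014] [-0.0004 -0.0003  0.0405]
at [0.4346 0.041  0.0585] yaw -0.58 t 5.075 F [ 0.79 -0.3  -1.02] w 0.0311 grip 30.197136998176575 q [ 0.47  0.29 -0.66 -0.   -0.61  1.09]
```

View pics/b.png

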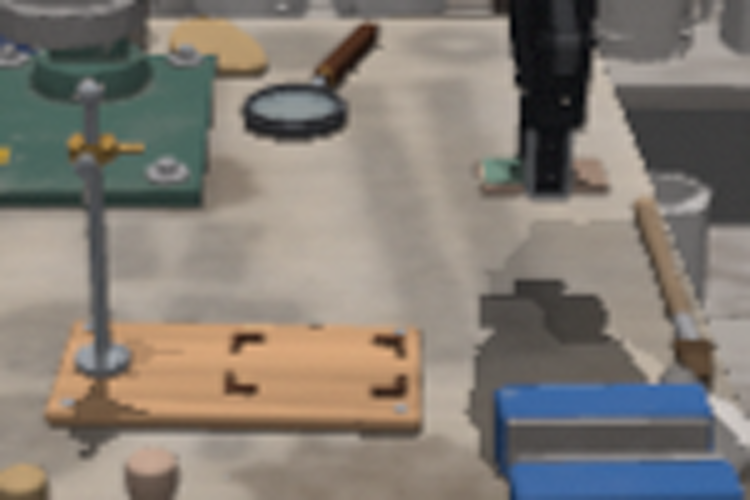

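The side view shows the tile held level. The finger is at zoomed x 547 and the tile spans 478–608. The lugs span x 226–407 and y 333–393 (seat centre px about 253.1, 252.2), and the collar is at y 150 (row about 209.6).

```bash
python3 -c "
from h import *
print(plane('side',(253.1,252.2),.010)); print(proj('top',[.544,.1295,.012]),proj('top',[.546,.131,.012]))
go(.544,.1295,.06,-2.9)"
```

```text
[0.54441383 0.12576667 0.01      ]
[207.60539645 197.73083124] [207.04027356 196.97630681]
row [ 0.1088 -0.0898 -0.0021] [0.0002 0.0009 0.0405]
at [0.4343 0.0409 0.058 ] yaw -0.58 t 5.125 F [-0.31  0.21 -0.14] w 0.0308 grip 30.19719958305359 q [ 0.47  0.29 -0.66 -0.   -0.61  1.09]
```

Call:
carry_out([
  [0.035, -0.03, 0, 0, 0, 0.02],
  [0.07, -0.06, 0, 0, 0, 0.04],
  [0.1, -0.085, 0, 0, 0, 0.04],
  [0.1095, -0.0897, 0, 0, 0, 0.04],
  [0.1095, -0.0897, 0, 0, 0, 0.04],
])

```text
time_s: 5.75
tool_pos: [0.5445, 0.1293, 0.057]
orientation: [0.001, 1.0, -0.025, -0.001]
ft_force: [0.4, 1.1, -0.8]
gripper_width: 0.031
grip_force: 30.2
```

```bash
python3 -c "
from h import *
go(.545,.1300,.011,-2.9)
s=viewer.get_image('side')[:,:,::-1]
cv2.imwrite('pics/c.png',cv2.resize(s[195:275,190:300],None,fx=7,fy=7,interpolation=2))"
```

```text
row [ 0.0006 -0.0008  0.046 ] [0.0013 0.0027 0.0004]
at [0.5445 0.1293 0.057 ] yaw -2.88 t 5.75 F [ 0.37  1.1  -0.84] w 0.031 grip 30.199660062789917 q [ 0.52  0.46 -0.37 -0.   -0.74  1.  ]
```

View pics/c.png

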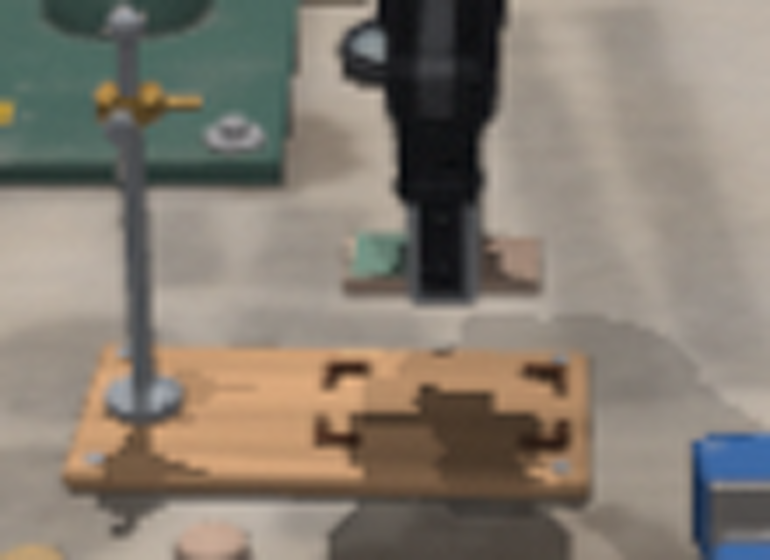

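The tile (x 344–541) is centred on the lugs (x 315–570) in the side view. I lower it.

Call:
carry_out([
  [0.0005, 0.0003, 0.012, 0, 0, 0],
  [0.0005, 0.0005, 0.024, 0, 0, 0],
  [0.0005, 0.0005, 0.033, 0, 0, 0],
  [0.0005, 0.0005, 0.037, 0, 0, 0],
  [0.0005, 0.0005, 0.037, 0, 0, 0],
])

```text
time_s: 6.42
tool_pos: [0.5455, 0.129, 0.0211]
orientation: [0.0, 1.0, -0.025, -0.0]
ft_force: [-0.8, 0.4, -0.0]
gripper_width: 0.0308
grip_force: 30.2
```

```bash
python3 -c "
from h import *
go(.545,.1285,.0085,-2.9)
s=viewer.get_image('side')[:,:,::-1]
cv2.imwrite('pics/d.png',cv2.resize(s[225:275,210:290],None,fx=8,fy=8,interpolation=2))"
```

```text
row [-0.0005  0.0005  0.0126] [0.0004 0.0005 0.0008]
at [0.5455 0.129  0.0211] yaw -2.85 t 6.425 F [-0.84  0.39 -0.03] w 0.0308 grip 30.19948124885559 q [ 0.52  0.52 -0.39  0.   -0.66  1.  ]
```

View pics/d.png

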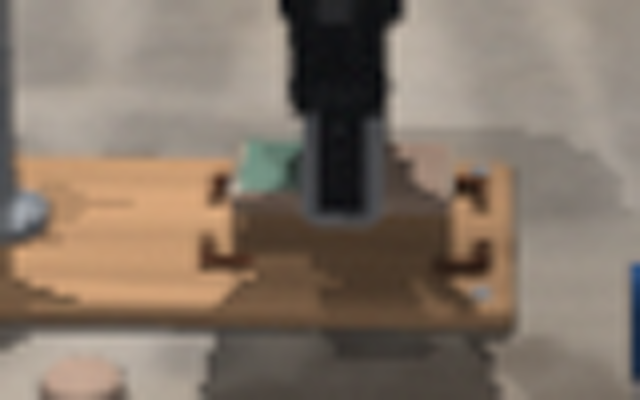

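The tile (x 232–455) sits between the lugs (x 202–490), and its front edge at y 210 projects to just inside the front lugs. I set it down slowly.

Call:
carry_out([
  [-0.0003, 0, 0.004, 0, 0, 0],
  [-0.0003, 0, 0.008, 0, 0, 0],
  [-0.0003, 0, 0.0105, 0, 0, 0],
  [-0.0003, 0, 0.0115, 0, 0, 0],
  [-0.0003, 0, 0.0115, 0, 0, 0],
])

```text
time_s: 7.1
tool_pos: [0.5454, 0.1291, 0.0099]
orientation: [0.0, 1.0, -0.025, -0.0]
ft_force: [0.7, -0.6, -0.8]
gripper_width: 0.0306
grip_force: 30.2
```

Call:
carry_out([
  [0, 0, 0.0005, 0, 0, 0],
  [0, 0, 0.001, 0, 0, 0],
  [0, 0, 0.0015, 0, 0, 0],
  [0, 0, 0.0015, 0, 0, 0],
])

```text
time_s: 7.6
tool_pos: [0.5453, 0.1291, 0.0084]
orientation: [0.0, 1.0, -0.025, -0.0]
ft_force: [-0.1, 0.4, -0.2]
gripper_width: 0.0309
grip_force: 30.2
```

Call:
carry_out([
  [0, 0, 0.0005, 0, 0, 0],
  [0, 0, 0.001, 0, 0, 0],
  [0, 0, 0.001, 0, 0, 0],
])

```text
time_s: 7.98
tool_pos: [0.5454, 0.1292, 0.0077]
orientation: [0.0, 1.0, -0.025, 0.0]
ft_force: [-0.4, -0.0, 2.1]
gripper_width: 0.0306
grip_force: 31.6
```

Call:
carry_out([
  [0, 0, 0.0005, 0, 0, 0],
  [0, 0, 0.0008, 0, 0, 0],
  [0, 0, 0.0008, 0, 0, 0],
])

```text
time_s: 8.35
tool_pos: [0.5454, 0.1292, 0.0076]
orientation: [0.0, 1.0, -0.025, 0.0]
ft_force: [-2.3, -0.7, 7.0]
gripper_width: 0.0309
grip_force: 34.5
```

Contact, so I release gently (opening 0.5), then rise.

Call:
carry_out([
  [0, 0, -0.001, 0, 0, 0],
  [0, 0, -0.001, 0, 0, 0],
  [0, 0, -0.001, 0, 0, 0],
  [0, 0, -0.001, 0, 0, 0],
], gripper=0.5)

```text
time_s: 8.85
tool_pos: [0.5453, 0.1291, 0.0074]
orientation: [0.0, 1.0, -0.025, -0.0]
ft_force: [-0.5, -0.0, -0.2]
gripper_width: 0.0429
grip_force: 0.0
```

Call:
carry_out([
  [0, 0, -0.02, 0, 0, 0],
  [0, 0, -0.06, 0, 0, 0],
  [-0.03, 0.02, -0.1, 0, 0, 0],
  [-0.07, 0.07, -0.13, 0, 0, 0],
  [-0.1, 0.13, -0.14, 0, 0, 0],
])

```text
time_s: 9.48
tool_pos: [0.4452, 0.0149, 0.1469]
orientation: [-0.001, 1.0, -0.024, 0.002]
ft_force: [0.8, -0.1, 0.0]
gripper_width: 0.043
grip_force: 0.0
```

```bash
python3 -c "
from h import *
go(.521,-.2675,.14,-21.3)
go(.521,-.2675,.14,158.7)
s=viewer.get_image('side')[:,:,::-1];t=viewer.get_image('top')[:,:,::-1]
o=np.zeros((480,800,3),np.uint8);o[:400,:480]=cv2.resize(s[225:275,220:280],None,fx=8,fy=8,interpolation=2);o[:480,480:]=cv2.resize(t[170:230,190:230],None,fx=8,fy=8,interpolation=2)
cv2.imwrite('pics/e.png',o)"
```

```text
row [0.0892 0.2785 0.0069] [-0.0016 -0.0028  0.3243]
at [0.4452 0.0149 0.1469] yaw -2.72 t 9.475 F [ 0.8  -0.15  0.05] w 0.043 grip 0.0 q [ 0.4   0.17 -0.54  0.   -0.86  1.12]
row [0.0892 0.2785 0.0069] [ 4.0000e-03 -2.3000e-03 -2.8173e+00]
at [0.4452 0.0149 0.1469] yaw -2.72 t 9.475 F [ 0.8  -0.15  0.05] w 0.043 grip 0.0 q [ 0.4   0.17 -0.54  0.   -0.86  1.12]
```

View pics/e.png

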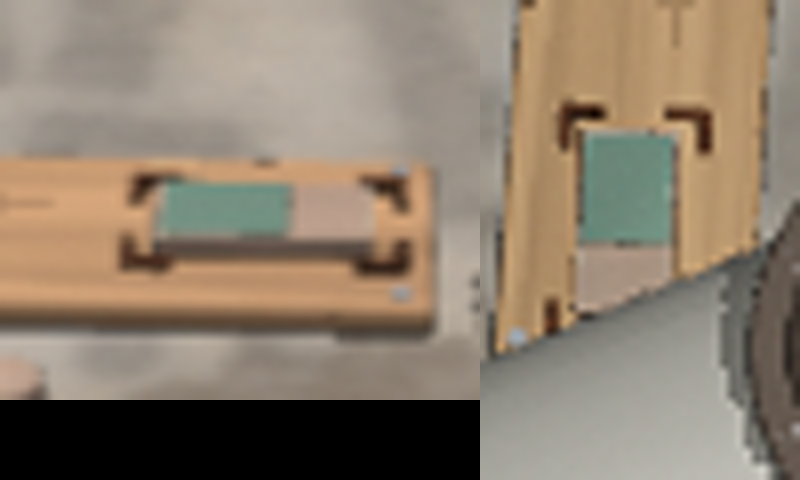

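The tile lies flat inside all four lugs: side x 155–375 against lugs 122–408, and in the top view it is inside the rear lugs. Next is the loupe, with the tool's x along the handle (yaw -110.7°).

Call:
carry_out([
  [0.0, 0.05, 0, 0, 0, 0.18],
  [0.0, 0.1, 0, 0, 0, 0.36],
  [0.02, 0.15, 0, 0, 0, 0.54],
  [0.04, 0.2, 0, 0, 0, 0.72],
  [0.06, 0.24, 0, 0, 0, 0.9],
], gripper=0.4)

```text
time_s: 10.2
tool_pos: [0.4942, -0.2293, 0.1451]
orientation: [0.0, 0.888, -0.46, 0.0]
ft_force: [1.3, 0.2, 0.9]
gripper_width: 0.0339
grip_force: 0.0
```

Call:
carry_out([
  [0, 0, 0, 0, 0, 0.18],
  [0, 0, 0, 0, 0, 0.36],
  [0, 0, 0, 0, 0, 0.54],
  [0, 0, 0, 0, 0, 0.72],
  [0, 0, 0, 0, 0, 0.9],
])

```text
time_s: 10.82
tool_pos: [0.4938, -0.2272, 0.1449]
orientation: [-0.0, -0.6, 0.8, 0.0]
ft_force: [0.7, -0.9, -0.9]
gripper_width: 0.0341
grip_force: 0.0
```

```bash
python3 -c "
from h import *
go(.521,-.2675,.06,-110.7)"
```

```text
row [ 0.031  -0.0375  0.0849] [ 0.0004 -0.      0.0764]
at [ 0.4938 -0.2272  0.1449] yaw -106.32 t 10.825 F [ 0.69 -0.92 -0.86] w 0.0341 grip 0.0 q [-0.13  0.33 -0.31 -0.   -0.93 -0.15]
```

Call:
carry_out([
  [0.015, -0.019, 0.02, 0, 0, 0.04],
  [0.03, -0.037, 0.05, 0, 0, 0.076],
  [0.031, -0.0375, 0.075, 0, 0, 0.076],
  [0.031, -0.0375, 0.085, 0, 0, 0.076],
  [0.031, -0.0375, 0.085, 0, 0, 0.076],
])

```text
time_s: 11.45
tool_pos: [0.5209, -0.2672, 0.0598]
orientation: [-0.001, -0.571, 0.821, 0.0]
ft_force: [1.0, 0.5, -0.2]
gripper_width: 0.0341
grip_force: 0.0
```

```bash
python3 -c "
from h import *
go(.521,-.2675,.004,-110.7)
s=viewer.get_image('side')[:,:,::-1]
o=cv2.resize(s[165:215,230:290],None,fx=10,fy=10,interpolation=2)
p,R,_=tool()
for X in ([.521,-.2675,.007],p): print((proj('side',X)-[230,165])*10)
cv2.imwrite('pics/f.png',o)"
```

```text
row [ 0.0002 -0.0003  0.0558] [ 0.0013 -0.0003  0.0066]
at [ 0.5209 -0.2672  0.0598] yaw -110.32 t 11.45 F [ 1.03  0.45 -0.16] w 0.0341 grip 0.0 q [-0.2   0.49 -0.3   0.   -0.78 -0.16]
[294.26367631 259.11467392]
[293.2712618  100.60376289]
```

View pics/f.png

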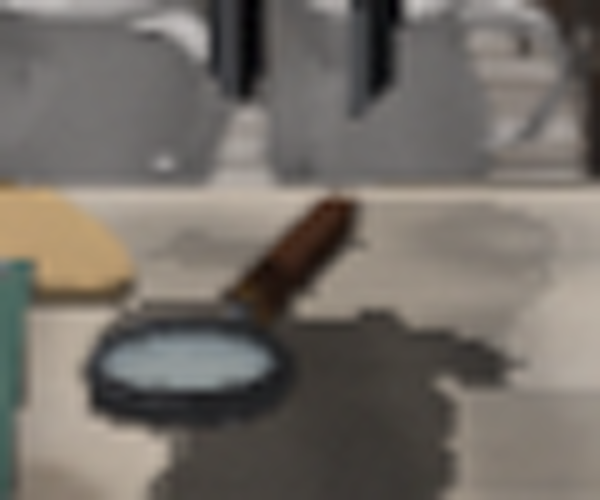

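The handle centre is at about (296,253), against (294,259) predicted, midway between the fingers (235 and 375). I descend and grip.

Call:
carry_out([
  [0, 0, 0.02, 0, 0, 0.006],
  [0, 0, 0.04, 0, 0, 0.006],
  [0, 0, 0.052, 0, 0, 0.006],
  [0, 0, 0.057, 0, 0, 0.006],
  [0, 0, 0.057, 0, 0, 0.006],
])

```text
time_s: 12.12
tool_pos: [0.5214, -0.2675, 0.0037]
orientation: [0.0, -0.569, 0.822, -0.0]
ft_force: [0.9, 0.3, 0.1]
gripper_width: 0.034
grip_force: 0.0
```

Call:
carry_out([
  [0, 0, 0, 0, 0, 0],
  [0, 0, 0, 0, 0, 0],
  [0, 0, 0, 0, 0, 0],
  [0, 0, 0, 0, 0, 0],
  [0, 0, 0, 0, 0, 0],
], gripper=0.05, grip_force=60)

```text
time_s: 12.75
tool_pos: [0.5218, -0.2677, 0.0043]
orientation: [0.001, -0.569, 0.822, -0.001]
ft_force: [0.4, 1.0, 5.5]
gripper_width: 0.0119
grip_force: 61.9
```

Call:
carry_out([
  [0, 0, -0.01, 0, 0, 0],
  [0, 0, -0.03, 0, 0, 0],
  [0.0, 0, -0.06, 0, 0, 0],
  [0.0, 0, -0.09, 0, 0, 0],
  [0.0, 0, -0.11, 0, 0, 0],
])

```text
time_s: 13.38
tool_pos: [0.5212, -0.2675, 0.1149]
orientation: [0.0, -0.569, 0.823, -0.0]
ft_force: [0.8, 0.4, -0.4]
gripper_width: 0.0119
grip_force: 61.1
```

```bash
python3 -c "
from h import *
go(.46,-.2,.125,-110.7)
go(.46,.04,.125,-110.7)
go(.5114,.0401,.114,-110.7)"
```

```text
row [-0.0415  0.0811 -0.0102] [-0.0013  0.0003  0.0002]
at [ 0.5212 -0.2675  0.1149] yaw -110.69 t 13.375 F [ 0.83  0.38 -0.44] w 0.0119 grip 61.12247586250305 q [-0.2   0.43 -0.25 -0.   -0.9  -0.16]
row [-0.2661  0.1659 -0.0102] [-0.0013  0.0003  0.0002]
at [ 0.5212 -0.2675  0.1149] yaw -110.69 t 13.375 F [ 0.83  0.38 -0.44] w 0.0119 grip 61.12247586250305 q [-0.2   0.43 -0.25 -0.   -0.9  -0.16]
row [-0.2843  0.1178  0.0009] [-0.0013  0.0003  0.0002]
at [ 0.5212 -0.2675  0.1149] yaw -110.69 t 13.375 F [ 0.83  0.38 -0.44] w 0.0119 grip 61.12247586250305 q [-0.2   0.43 -0.25 -0.   -0.9  -0.16]
```

Call:
carry_out([
  [-0.01, 0.025, -0.003, 0, 0, 0],
  [-0.025, 0.055, -0.008, 0, 0, 0],
  [-0.05, 0.08, -0.01, 0, 0, 0],
  [-0.085, 0.1, -0.01, 0, 0, 0],
  [-0.12, 0.115, -0.01, 0, 0, 0],
])

```text
time_s: 14.0
tool_pos: [0.4549, -0.1136, 0.1236]
orientation: [-0.0, -0.568, 0.823, 0.0]
ft_force: [0.4, -0.4, -0.2]
gripper_width: 0.012
grip_force: 61.1
```

Call:
carry_out([
  [-0.035, 0.015, 0, 0, 0, 0],
  [-0.07, 0.03, 0, 0, 0, 0],
  [-0.1, 0.04, 0, 0, 0, 0],
  [-0.12, 0.045, 0, 0, 0, 0],
  [-0.13, 0.045, 0, 0, 0, 0],
])

```text
time_s: 14.62
tool_pos: [0.4595, 0.0238, 0.1235]
orientation: [-0.0, -0.569, 0.822, 0.0]
ft_force: [0.2, -0.3, -1.2]
gripper_width: 0.0118
grip_force: 61.1
```

```bash
python3 -c "
from h import *
go(.5114,.0401,.120,-110.7)"
```

```text
row [-0.0336 -0.0429  0.0035] [0.0002 0.     0.0016]
at [0.4595 0.0238 0.1235] yaw -110.61 t 14.625 F [ 0.15 -0.35 -1.18] w 0.0118 grip 61.119242906570435 q [ 0.41  0.22 -0.53 -0.   -0.81 -0.77]
```

Call:
carry_out([
  [-0.012, -0.015, 0.0, 0, 0, 0],
  [-0.024, -0.03, 0.002, 0, 0, 0],
  [-0.032, -0.041, 0.0035, 0, 0, 0],
  [-0.0336, -0.043, 0.0035, 0, 0, 0],
  [-0.0336, -0.043, 0.0035, 0, 0, 0],
])

```text
time_s: 15.25
tool_pos: [0.5113, 0.0388, 0.1196]
orientation: [-0.0, -0.568, 0.823, 0.0]
ft_force: [-0.1, 0.5, -1.6]
gripper_width: 0.0123
grip_force: 61.1
```

```bash
python3 -c "
from h import *
go(.5114,.0401,.114,-110.7)
s=viewer.get_image('side')[:,:,::-1];t=viewer.get_image('top')[:,:,::-1]
cv2.imwrite('pics/g_s.png',s);cv2.imwrite('pics/g_t.png',t)
o=np.zeros((480,800,3),np.uint8);o[:400]=cv2.resize(s[185:265,195:295],None,fx=5,fy=5,interpolation=2).repeat(1,1) if 0 else 0
o[:480,:480]=cv2.resize(s[190:270,195:275],None,fx=6,fy=6,interpolation=2);o[:480,480:]=cv2.resize(t[140:230,175:235],None,fx=320/60,fy=480/90,interpolation=2)
cv2.imwrite('pics/g.png',o)"
```

```text
row [-0.0012  0.0004  0.0056] [ 0.0008 -0.0005 -0.0003]
at [0.5113 0.0388 0.1196] yaw -110.72 t 15.25 F [-0.07  0.49 -1.57] w 0.0123 grip 61.1224901676178 q [ 0.39  0.31 -0.42 -0.   -0.84 -0.75]
```

View pics/g.png

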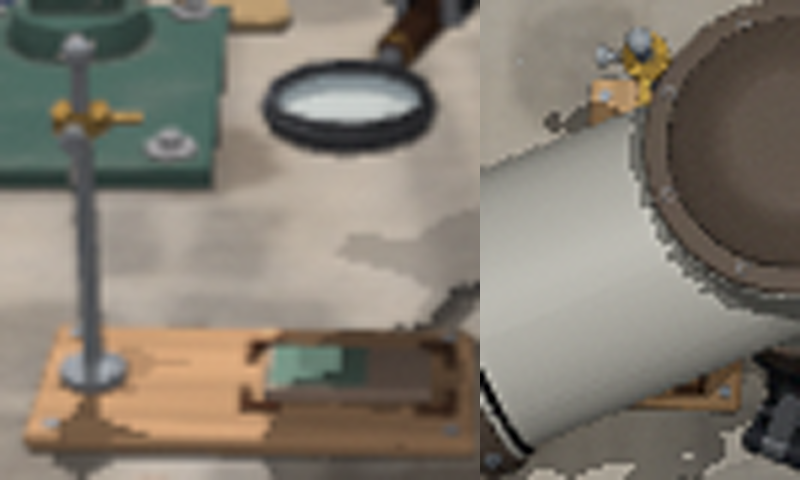

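In the side view the lens frame spans x 263–436, y 58–155, level and touching nothing. The collar is at (80,118). The tile spans x 268–440 below the lens. In the top view the arm hides the lens. I compare with the calibration.

```bash
python3 -c "
from h import *
s=cv2.imread('pics/g_s.png'); V=s.max(2).astype(int)
m=np.zeros(V.shape,np.uint8); m[195:220,233:272]=(V[195:220,233:272]<105)
m=cv2.morphologyEx(m,cv2.MORPH_OPEN,np.ones((2,2)))
c=max(cv2.findContours(m,0,2)[0],key=cv2.contourArea); print(cv2.boundingRect(c),cv2.fitEllipse(c))
p,R,_=tool(); a=np.radians(69.3); L=p+[.095*np.cos(a),.095*np.sin(a),.0022]; print(L,proj('side',L))
# predicted frame silhouette if level
q=[proj('side',L+[.03*np.cos(k),.03*np.sin(k),h]) for k in np.linspace(0,6.28,60) for h in(-.006,.006)]; print(np.min(q,0),np.max(q,0))
print('tile',proj('side',[.545,.129,.0115]))
for z in(.112,.115,.118): print(z,proj('side',[.641,.1245,z]),proj('side',[.624,.1255,z]))
b=cv2.imread('pics/side0.png').astype(int); g=np.clip((b[...,2]-b[...,0])-30,0,None)[200:218,198:225]; print(g[4:15,3:24])
"
```

```text
(240, 196, 29, 21) ((255.5063018798828, 207.0294647216797), (18.00279426574707, 30.977365493774414), 74.7673568725586)
[0.54472708 0.12772929 0.12203986] [252.8500784  207.18682727]
[238.86744526 199.31791834] [266.80472189 215.54947561]
tile [252.85013183 252.34692153]
0.112 [208.38983002 211.0976372 ] [216.22190956 211.23973444]
0.115 [208.32764439 209.83021906] [216.17006392 209.97173592]
0.118 [208.26529385 208.55943978] [216.1180807  208.70037268]
[[ 0  0  0  0  0  0  0  0  0  0  0  0  0  0  0  0  0  0  0  0  0]
 [ 0  0  0  0  0  0  0  0  0  0  0  0  0  0  0  0  0  0  0  0  0]
 [ 0  0  0  0  0  0  0  0  0  0  0  0  0  0  0  0  0  0  0  0  0]
 [ 0  0  0 25 67 26  0  0  0 33 60 33  0  0  0  0  0  0  0  0  0]
 [ 0  0  3 68 65 40  0  0  0 48 69 52  9  0  0  0  0  0  0  0  0]
 [ 0  0  0 49 50 25 26 26 25 41 56 33 32 55 54 48 49 25  0  0  0]
 [ 0  0  0 15 14  6  2  8 21 19 16 12  6  1  1  0  1  0  0  0  0]
 [ 0  0  0  7  0  0  0  0 11 19 12  0  0  0  0  0  0  0  0  0  0]
 [ 0  0  0  0  0  0  0  0  0  3  0  0  0  0  0  0  0  0  0  0  0]
 [ 0  0  0  0  0  0  0  0  0  0  0  0  0  0  0  0  0  0  0  0  0]
 [ 0  0  0  0  0  0  0  0  0  0  0  0  0  0  0  0  0  0  0  0  0]]
```

The lens matches its level prediction: (252.8,207.3) measured, (252.85,207.2) predicted. The collar at row about 209.2 gives z ≈ 0.1165, so I lower 5.5 mm.

Call:
carry_out([
  [-0.0006, 0.0002, 0.002, 0, 0, 0],
  [-0.001, 0.0004, 0.004, 0, 0, 0],
  [-0.001, 0.0004, 0.0052, 0, 0, 0],
  [-0.001, 0.0004, 0.0052, 0, 0, 0],
  [-0.001, 0.0004, 0.0052, 0, 0, 0],
])

```text
time_s: 15.98
tool_pos: [0.5118, 0.0403, 0.1146]
orientation: [0.0, -0.569, 0.823, 0.0]
ft_force: [-0.2, 0.0, -0.9]
gripper_width: 0.0118
grip_force: 61.1
```

```bash
python3 -c "
from h import *
go(.5114,.0401,.114,-110.7)
s=cv2.cvtColor(viewer.get_image('side'),cv2.COLOR_RGB2BGR);a=cv2.imread('pics/side0.png')
for n,(x0,y0,x1,y1) in dict(lid=(285,255,345,320),stamps=(185,265,230,305),collar=(200,202,222,216),brush=(316,215,335,255)).items(): print(n,np.abs(s[y0:y1,x0:x1].astype(int)-a[y0:y1,x0:x1]).mean())
q=s[203:225,230:275].max(2); print((q<100).any(1).nonzero()[0][[0,-1]]+203,(q<100).any(0).nonzero()[0][[0,-1]]+230)"
```

```text
row [0.0003 0.0003 0.0006] [0.     0.     0.0003]
at [0.5118 0.0403 0.1146] yaw -110.68 t 15.975 F [-0.18  0.02 -0.93] w 0.0118 grip 61.12274765968323 q [ 0.4   0.32 -0.42 -0.   -0.83 -0.76]
lid 11.756239316239316
stamps 8.733333333333333
collar 6.6645021645021645
brush 9.679385964912282
[203 220] [230 267]
```

```bash
python3 -c "
from h import *
print(r.hand_in())"
```

```text
the job is handed in; nothing more can be done
None
```

I handed the job in after about 16 s: the tile lies flat in its seat and the loupe is held still and level over it at the collar's height (lens at about 117 mm, matched to the collar to about 2 mm). The arm hid the lens from the top camera, so centring across the stand rests on the measured arm pose; I saw nothing touch the collar, lid, brush or stamps, but my last picture comparison could not confirm it.

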